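# Bolt the leak-plug carrier into its dock through the slotted locking disc

### The arm

A 7-joint arm with a two-finger parallel gripper is mounted at the origin on a cart in front of the work surface, level with it; the furniture and walls round the work are solid. World frame = base frame: x ahead of the robot, y to its left, z up, the work surface at z = 0. Lengths are in m, angles in degrees, forces in N, time in s.
With the tool pointing down it reaches from about 0.425 to 0.925 m from the base axis. Payload 6.8 kg.
Tool frame: the origin (TCP) lies midway between the tips of the shut fingers; the grasp point (between the pads) lies behind it (arm.grasp_offset is the z of the grasp point in the tool frame, in m); z points along the fingers, y is the line along which they close (so a half turn about z gives the same grasp; the last joint's range is limited). The gripper opens to 88 mm and grips with 3 to 60 N. Pads are 20 mm wide; open, the fingers measure 115 mm over their backs; the gripper's body (75 mm by 178 mm) begins 61 mm behind the grasp point.
Start: joints at [-81.022, 27.33, 1.283, 89.118, -0.659, 63.558, -4.761], TCP at [0.177, 0.651, 0.223] pointing down, gripper open.
Joint ranges: [-169.35, 169.35], [-19.33, 120.38], [-80.79, 83.38], [13.8, 139.57], [-78.32, 258.32], [9.67, 109.79], [-169.56, 169.56]. Speed limits (degrees/s): [136.94, 136.94, 180, 180, 180, 180, 180].

### API

Orientations are given as a 3x3 rotation matrix whose columns are the frame's x, y, z axes.
In Python, from cell import readout, imaging, arm, find_in gives the robot as it stands.
- The arm moves only by the tool step_arm, never from a script. Its arguments are lists of equal length, an entry for each row: "hand": the opening, from 0 (shut) to 1 (fully open); "linear": the shift along the tool's x, y, z in m, a list of three; "spin": the turn about the tool's z in rad. A call has 1 to 10 rows; each row shifts and turns the commanded pose from where the row before left it, along the tool's axes as they then stand; what a row does not reach is not made up. A row lasts 1/10 s, in which the tool goes at most 50 mm and 8.59 degrees, less where a joint would pass 70% of its speed; a pose out of reach is approached as far as the arm can. A call with a gripper value outside its range is refused whole. The fingers move at their own pace and stop on an object; "newtons" is the grip in N (left out, the last holds). Time passes only in rows, so rows that do not move let the fingers close. It gives the time, the measured TCP pose, the force, the opening and the grip force at its end, in the units of the state.
- readout.state(): the state, without advancing time (a new reading comes with each control period).
- imaging.capture(name): name is "scene" or "top" or "wrist"; returns (picture, depth): 384x512x3 uint8, red, green, blue; 384x512 float32, m along the optical axis (not along the pixel's ray), 0 where there is no reading.
- imaging.calibration(name): a dict with "fx", "fy", "cx", "cy" (pixels), "R" (3x3) and "t" (3): a world point X has camera coordinates R X + t. Camera axes: x right, y down, z forward; pixel columns grow to the right and rows downward; lengths in m; the calibration is good to about 2 mm. A picture is of the moment at which its call begins: read the wrist's pose just before it. calibration takes no time and is no camera call; for the wrist camera it gives the pose at the moment of the call.
- arm.finish_job(): hands the job in; it is judged then, once.
Trained networks look in the newest picture that a camera, given by its name, has taken for a name from the list of things; names that differ only in an ending like _2 or _b are one class to them, and where a whole thing is asked for, a point or a joint stands for the part that bears it (a point fixed in the world has none). Each returns a list of dicts, best first, with "score" (0 to 1); they miss things now and then, are a little off and sometimes report something else, mostly with a low value. They report only what shows in the picture. A call takes as long as a camera call. They do not tell look-alikes from the thing itself.
- find_in(thing, camera): "box" ([centre column, centre row, width, height] in pixels, round what is visible of it).
The state is a dict: "time": time; "joint_pos": joint angles; "qd": joint speeds; "tau": joint torques, N m; "tcp_pos": TCP position; "tcp_rot": TCP orientation; "contact_force": force on the tool from outside, world axes, zero at the start; "torque": the same for the moment, N m; "grip_width": finger opening in m; "finger_force": force on a finger pad.
Only numpy, scipy, OpenCV 4.12 (cv2) and the standard library are available. Lean on these libraries where they do the work, as an engineer would, in place of code of your own. Each camera call takes 0.05 s, during which the arm holds its last target. There are 200 camera calls.

### The job

Lock the leak-plug carrier into its dock: push the red pin to turn the slotted brass disc until its slot lines up with the steel bar, then push the bar by its red plate through the slot and the blue keeper until it is fully home, with the red plate against the aluminium strap. Use the fingers only to push: do not pick up the bar or anything else, and leave the two leak plugs, the test cup and the watch module where they are. Finish with the arm clear of everything.

Things in the scene. Friction and masses are not known exactly. Their poses are not given: they have to be found in the camera images.
- dock: Fixed dark steel base plate, 140 (x) x 300 (y) x 10 mm, y from -140 to +160. Origin at bench level below the disc's axis; z up; its y axis is the line of the bar, which is pushed towards -y. An aluminium channel (31 mm wide over all, rails 22 mm above the bench) guides the bar from y = +42 to +150.
- keeper (a point): Centre of the near mouth of the blue keeper arch (opening 17 mm wide, arch 35 mm wide, top 36 mm above the bench; it spans y = -50 to -72 mm in the dock frame). It stands on the blue carrier plate, whose two ring cups at (-36, -110) and (+36, -110) mm hold the leak plugs.
- disc_axis (a point): Point on the disc's vertical axis, 34 mm above the bench; fixed to the dock, with the dock's axes.
- strap_face (a point): Centre of the stop face of the aluminium strap that bridges the channel (y = +42 to +68 mm in the dock frame, 43 mm wide, top 36 mm above the bench). The point is at y = +68, 33.5 mm above the bench; the bar is home when the front of its red plate is against this face.
- lock_disc (a joint): Angle of the brass disc (72 mm across, top 31 mm above the bench, straight slot 17 mm wide right across it). 0 = slot in line with the bar; positive = counterclockwise from above; range -0.7 to 1.3 rad. Stiff (0.08 N m, 1.3 N at the pin), stays where it is left; no stop or click at 0. It starts turned counterclockwise, so turn it clockwise.
- pin_top (a point): Top of the red upright pin that turns the disc: 10 mm thick, top 68 mm above the bench, free from 34 mm up, 62 mm from the disc's axis on an arm square to the slot. At disc angle a it stands at (-62 cos a, -62 sin a) mm in the dock frame: at 0 on the dock's -x side, towards the robot.
- lock_bar: Loose steel bar in the channel, 12 mm wide, 14 mm high, 153 mm from round nose to front of the red plate, about 250 g. Origin on its underside (15 mm above the bench) below that front face; nose along its -y. Play each side: 1.5 mm in the channel, 2.5 mm in slot and keeper. Starts short of the disc; fully home its origin is at y = +68 mm in the dock frame.
- push_face (a point): Centre of the rear face of the bar's red push plate (40 mm wide, 10 mm thick, from 24 to 52 mm above the bench), 38 mm above the bench, 10 mm behind the front face. Push here towards the dock's -y.
- nose (a point): Tip of the bar's round nose, 22 mm above the bench.
- plug_steel: Silver knurled leak plug, 27 mm across, 26 mm high, standing loose in one of the carrier's ring cups. Origin at its foot. Leave alone.
- plug_gold: Gold knurled leak plug, 27 mm across, 26 mm high, standing loose in the other ring cup. Origin at its foot. Leave alone.
- test_cup: Grey aluminium test cup, 92 mm across, 68 mm high, loose on the bench to the left. Origin at the centre of its foot. Leave alone.
- module: Watch module with a black face, 24 x 36 x 10 mm, lying loose on the bench in front of the dock. Origin at the centre of its underside. Leave alone.
Things that resemble listed ones, but are neither listed nor needed, are in the scene too. Of the things that look like the lock_bar, the larger one is meant.

How it is judged:
By the outcome, as a careful person would: the job done as asked, in the order asked, and still so for the second after the job is handed in, with the robot touching nothing.
It also fails if it takes over 43 s, if anything falls off the work surface, if the arm or the gripper's body presses on something with over 40 N, if the wrist force passes 120 N, or if a joint passes its speed limit or range.

## Working session

There is one attempt and no reset: what is moved stays moved. The work goes in short steps, Python scripts to look and compute and a tool call to move; the robot and the scene stay as the last step left them, time stands still between calls to the robot, and variables do not carry over. Pictures are saved under pics/ and viewed, at most 10 in all, crops included, and the job is handed in when it is done.

Besides the shell and the picture viewer there is one more tool, called after "Emit:" by a JSON object that holds its "fn" and its "kwargs". step_arm: Moves the arm, as the interface text tells. Its arguments: {"type":"object","properties":{"hand":{"type":"array"},"linear":{"type":"array"},"spin":{"type":"array"},"newtons":{"type":"number"}},"required":["hand","linear","spin"]}

```bash
mkdir -p pics; cat > h.py <<'E'
import numpy as np, cv2
from cell import readout, imaging, arm, find_in
def cap(n):
    p,d=imaging.capture(n); c=imaging.calibration(n); return p,d,c
def world(c,u,v,z):  # depth along axis
    q=np.array([(u-c['cx'])/c['fx'],(v-c['cy'])/c['fy'],1])*z
    return c['R'].T@(q-c['t'])
def atz(c,u,v,h):  # intersect with height h
    o=-c['R'].T@c['t']; r=c['R'].T@np.array([(u-c['cx'])/c['fx'],(v-c['cy'])/c['fy'],1])
    return o+r*(h-o[2])/r[2]
def proj(c,X):
    q=c['R']@np.asarray(X)+c['t']; return c['fx']*q[0]/q[2]+c['cx'],c['fy']*q[1]/q[2]+c['cy']
def save(n,p): cv2.imwrite('pics/'+n+'.png',cv2.cvtColor(p,cv2.COLOR_RGB2BGR))
E
python3 - <<'E'
from h import *
np.set_printoptions(precision=4,suppress=True)
ps=[]
for n in ("top","scene"):
    p,d,c=cap(n); save(n,p); np.savez(n,p=p,d=d,**c)
    for t in ("pin_top","push_face","lock_bar","nose","lock_disc","keeper","strap_face","dock","plug_steel","plug_gold","test_cup","module"):
        for r in find_in(t,n)[:3]:
            u,v=r['box'][:2]; z=d[int(min(v,383)),int(min(u,511))]
            print(n,t,round(r['score'],2),np.round(r['box']),world(c,u,v,z))
s=readout.state(); print(s['time'],s['tcp_pos'],s['tcp_rot'],s['contact_force'],arm.grasp_offset)
a,b=cv2.imread('pics/top.png'),cv2.imread('pics/scene.png')
E
```

```text
top pin_top 0.59 [294. 176.  29.  35.] [ 0.5339 -0.0086  0.0321]
top push_face 0.85 [235. 168.  58.  13.] [0.5545 0.1452 0.0114]
top push_face 0.47 [183. 217.  24.  46.] [0.4194 0.2787 0.0048]
top lock_bar 0.8 [237. 170.  54.  10.] [0.5484 0.14   0.0274]
top lock_bar 0.49 [184. 219.  24.  44.] [0.4155 0.2757 0.0006]
top nose 0.64 [237. 169.  58.  11.] [0.551  0.14   0.0242]
top nose 0.58 [181. 217.  29.  42.] [0.4209 0.2835 0.0089]
top nose 0.49 [293. 175.  27.  37.] [ 0.5371 -0.0073  0.0312]
top lock_disc 0.87 [293. 174.  26.  40.] [ 0.5409 -0.0086  0.0271]
top lock_disc 0.16 [333. 159.   4.  12.] [ 0.5814 -0.1099  0.0408]
top keeper 0.89 [288. 169. 113.  53.] [0.5544 0.0044 0.011 ]
top strap_face 0.74 [284. 170. 113.  54.] [0.5499 0.0156 0.0185]
top strap_face 0.58 [263. 218.   7.  12.] [0.4242 0.0676 0.0073]
top dock 0.63 [286. 171. 111.  52.] [0.5481 0.0103 0.014 ]
top plug_gold 0.64 [294. 173.  27.  40.] [ 0.5428 -0.0102  0.0292]
top plug_gold 0.56 [333. 183.   7.   8.] [ 0.5201 -0.1107  0.0349]
top test_cup 0.82 [130. 168.  43.  36.] [0.546  0.4241 0.0104]
top test_cup 0.45 [28
[... 862 characters left out ...]
.] [ 0.5301 -0.0252  0.0309]
scene dock 0.83 [293. 234. 104.  88.] [ 0.5348 -0.0199  0.028 ]
scene dock 0.51 [308. 262.  11.   7.] [ 0.5121 -0.118   0.0284]
scene plug_steel 0.58 [260. 192.  33.  36.] [ 0.5672  0.1905 -0.0008]
scene plug_steel 0.5 [328. 249.   8.   9.] [ 0.5825 -0.1153  0.033 ]
scene plug_gold 0.43 [309. 263.   8.  12.] [ 0.5113 -0.1219  0.0288]
scene test_cup 0.55 [218. 148.  28.  32.] [0.5211 0.3783 0.0662]
scene test_cup 0.32 [242. 237.  13.   7.] [0.4182 0.0603 0.0079]
scene module 0.41 [244. 238.  16.  11.] [0.4201 0.0557 0.0061]
1.3 [0.1766 0.6515 0.2227] [[-0.9652  0.2617  0.    ]
 [ 0.2617  0.9652  0.    ]
 [ 0.      0.     -1.    ]] [ 0.1582 -0.4979  0.1126] -0.0187
```

View pics/top.png

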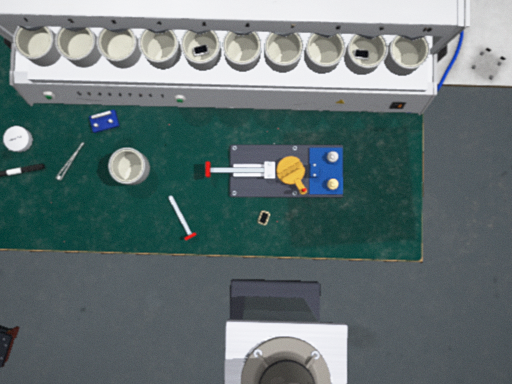

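View pics/scene.png

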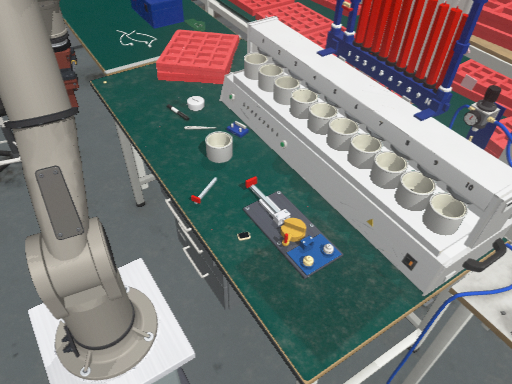

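The top view shows two bar-like things: the bar in the channel, with its red plate at (208,169), and a loose bar on the bench at (172-190, 197-237). The one in the dock's channel is meant because it is larger and is guided towards the disc. The red pin is at (304,190), and the module is at (264,217). I'll confirm this in an enlarged crop.

```bash
python3 - <<'E'
from h import *
np.set_printoptions(precision=4,suppress=True)
z=np.load('top.npz'); p,d=z['p'],z['d']; c={k:z[k] for k in('fx','fy','cx','cy','R','t')}
save('crop',cv2.resize(p[135:245,155:355],(800,440),interpolation=cv2.INTER_CUBIC))
hsv=cv2.cvtColor(p,cv2.COLOR_RGB2HSV); 
red=(((hsv[...,0]<8)|(hsv[...,0]>172))&(hsv[...,1]>150)&(hsv[...,2]>90)).astype(np.uint8); red[:140]=0;red[250:]=0
n,l,s,ce=cv2.connectedComponentsWithStats(red)
for i in range(1,n):
    if s[i,4]>5: print(s[i],ce[i],'z.068',atz(c,*ce[i],.066),'z.052',atz(c,*ce[i],.052))
for u,v in((230.5,146),(343,146),(343,196.5),(230.5,196.5)): print(atz(c,u,v,.01))
for q in ((235.5,149),(295,147),(235,191.5),(294,193)): print('screw',atz(c,*q,.01))
for q in((333,157),(333,183)): print('plug',atz(c,*q,.036))
w=imaging.calibration('wrist'); st=readout.state(); R=np.array(st['tcp_rot'])
cam=-w['R'].T@w['t']; print('cam in tool',R.T@(cam-st['tcp_pos'])); print((w['R']@R)); print(w['fx'],w['cx'],w['cy'])
E
```

```text
[205 161   6  16  73] [207.3973 168.9863] z.068 [0.5441 0.2127 0.066 ] z.052 [0.5454 0.2141 0.052 ]
[302 188   5   4  11] [303.8182 189.4545] z.068 [ 0.4988 -0.0326  0.066 ] z.052 [ 0.4996 -0.034   0.052 ]
[184 233  12   7  39] [189.7436 236.0513] z.068 [0.3737 0.2517 0.066 ] z.052 [0.373  0.2534 0.052 ]
[0.6121 0.1587 0.01  ]
[ 0.6202 -0.1398  0.01  ]
[ 0.4861 -0.1421  0.01  ]
[0.478  0.1547 0.01  ]
screw [0.6045 0.1452 0.01  ]
screw [ 0.6141 -0.0126  0.01  ]
screw [0.4915 0.1432 0.01  ]
screw [ 0.4918 -0.0127  0.01  ]
plug [ 0.5869 -0.1096  0.036 ]
plug [ 0.5193 -0.1108  0.036 ]
cam in tool [ 0.0698  0.0008 -0.1629]
[[ 0.0013  1.      0.0005]
 [-0.9671  0.0014 -0.2543]
 [-0.2543 -0.0001  0.9671]]
290.3784262147941 256.05153352574166 192.26312776355863
```

View pics/crop.png

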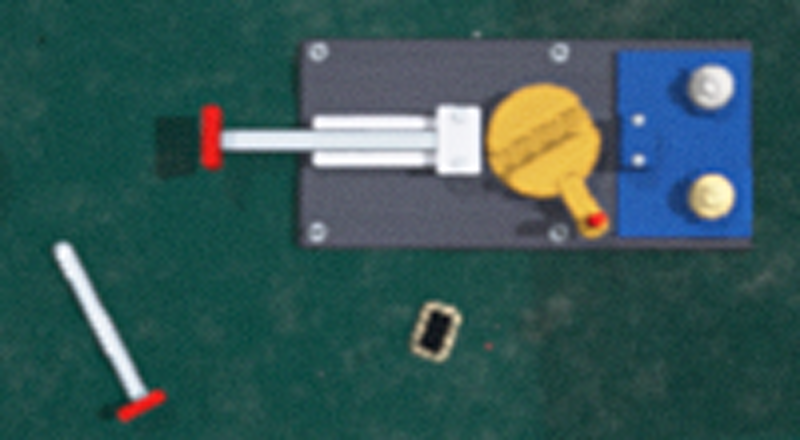

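The crop confirms the bar in the channel is the longer one; its plate is at crop (211,137). The loose look-alike with its plate at (141,405) is shorter. The slot is tilted counterclockwise and the pin is at (595,219). Next I'll move above the pin and look closer.

Emit:
{"fn": "step_arm", "kwargs": {"hand": [0, 0, 0, 0, 0, 0, 0, 0, 0, 0], "linear": [[0, 0, 0], [0, 0, 0], [-0.03, -0.036, 0], [-0.03, -0.036, 0], [-0.03, -0.036, 0], [-0.03, -0.036, 0], [-0.03, -0.036, 0], [-0.03, -0.036, 0], [-0.03, -0.036, 0], [-0.03, -0.036, 0]], "spin": [-0.1465, -0.1465, 0, 0, 0, 0, 0, 0, 0, 0], "newtons": 20}}

```text
time: 2.3
tcp_pos: [0.4258, 0.3688, 0.223]
tcp_rot: [[-1.0, -0.028, 0.0], [-0.028, 1.0, 0.001], [-0.0, 0.001, -1.0]]
contact_force: [0.3, 0.9, 0.1]
grip_width: 0.0116
finger_force: 0.0
```

Emit:
{"fn": "step_arm", "kwargs": {"hand": [0, 0, 0, 0, 0, 0, 0, 0, 0, 0], "linear": [[-0.005, -0.046, 0.008], [-0.005, -0.046, 0.008], [-0.005, -0.046, 0.008], [-0.005, -0.046, 0.008], [-0.005, -0.046, 0.008], [-0.005, -0.046, 0.008], [-0.005, -0.046, 0.008], [-0.005, -0.046, 0.008], [-0.005, -0.046, 0.008], [-0.005, -0.046, 0.008]], "spin": [0, 0, 0, 0, 0, 0, 0, 0, 0, 0]}}

```text
time: 3.3
tcp_pos: [0.4879, -0.0898, 0.1427]
tcp_rot: [[-1.0, -0.028, 0.001], [-0.028, 1.0, 0.0], [-0.001, 0.0, -1.0]]
contact_force: [1.4, 1.0, -0.4]
grip_width: 0.0003
finger_force: 0.0
```

```bash
cat > look.py <<'E'
from h import *
import sys
np.set_printoptions(precision=4,suppress=True)
s=readout.state(); p,d,c=cap('wrist'); save(sys.argv[1],p); np.savez(sys.argv[1],p=p,d=d,**c)
print(s['time'],s['tcp_pos'],s['contact_force'])
hsv=cv2.cvtColor(p,cv2.COLOR_RGB2HSV)
red=(((hsv[...,0]<8)|(hsv[...,0]>172))&(hsv[...,1]>140)&(hsv[...,2]>80)).astype(np.uint8)
n,l,st,ce=cv2.connectedComponentsWithStats(red)
for i in range(1,n):
    if st[i,4]>30:
        m=(l==i)&(d>0); vv,uu=np.nonzero(m); W=np.array([world(c,u,v,d[v,u]) for u,v in zip(uu,vv)])
        t=W[W[:,2]>np.percentile(W[:,2],97)-.006]
        print(st[i],ce[i].round(1),'ztop',np.percentile(W[:,2],97),'top centre',t.mean(0),'range',t.min(0),t.max(0))
E
python3 look.py w1
```

```text
3.3 [ 0.4879 -0.0898  0.1427] [ 1.3846  1.0075 -0.4368]
[312 200  10  17  81] [316.5 208.2] ztop 0.06865959405259063 top centre [ 0.4973 -0.043   0.0667] range [ 0.4944 -0.0442  0.0628] [ 0.5007 -0.0417  0.0697]
```

View pics/w1.png

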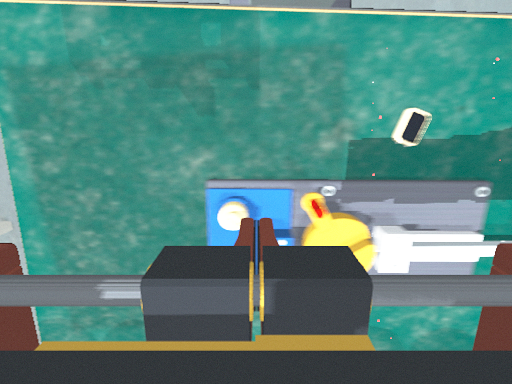

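The wrist view shows the shut fingers at (257,225), the pin at (316,208), the gold plug at (234,214), the disc at (335,240), and screws at (328,190) and (483,191). I'll enlarge it for edge measurements.

```bash
python3 - <<'E'
from h import *
np.set_printoptions(precision=4,suppress=True)
z=np.load('w1.npz'); p,d=z['p'],z['d']; c={k:z[k] for k in('fx','fy','cx','cy','R','t')}
save('w1c',cv2.resize(p[170:290,195:395],(800,480),interpolation=cv2.INTER_CUBIC))
for n,q,h in(('screw',(328.5,190.5),.01),('screw2',(483,191.5),.01),('cornerL',(207,181),.01),('cornerR',(490,181),.01),('goldplug',(234,213),.036)):
    print(n,atz(c,*q,h),'depth',world(c,*q,d[int(q[1]),int(q[0])]))
# depth map points: high pts near pin (z>.045) and disc (.027<z<.034)
H,W=d.shape; U,V=np.meshgrid(np.arange(W),np.arange(H)); q=np.stack([(U-c['cx'])/c['fx'],(V-c['cy'])/c['fy'],np.ones_like(d)],-1)*d[...,None]
X=(q-c['t'])@c['R']
m=(U>290)&(U<350)&(V>190)&(V<235)&(X[...,2]>.045)&(X[...,2]<.075); P=X[m]; print('pin',m.sum(),P.mean(0),P.min(0),P.max(0))
t=P[P[:,2]>.064]; print('pintop',len(t),t.mean(0),t.min(0),t.max(0), U[m].min(),U[m].max(),V[m].min(),V[m].max())
hsv=cv2.cvtColor(p,cv2.COLOR_RGB2HSV)
for u in(313,318,322):print([tuple(int(x) for x in hsv[v,u]) for v in range(200,222,4)])
E
```

```text
screw [ 0.492  -0.0221  0.01  ] depth [ 0.491  -0.0231  0.0139]
screw2 [0.4895 0.1393 0.01  ] depth [0.4885 0.1361 0.0141]
cornerL [ 0.4846 -0.1492  0.01  ] depth [ 0.4866 -0.1507  0.0012]
cornerR [0.4781 0.1441 0.01  ] depth [0.4792 0.1483 0.0048]
goldplug [ 0.5102 -0.119   0.036 ] depth [ 0.5093 -0.1188  0.0384]
pin 188 [ 0.4965 -0.0406  0.062 ] [ 0.4931 -0.0445  0.0454] [ 0.5025 -0.0353  0.07  ]
pintop 105 [ 0.4975 -0.0398  0.0676] [ 0.4932 -0.0441  0.0642] [ 0.5025 -0.0353  0.07  ] 313 328 201 218
[(3, 235, 231), (1, 238, 236), (10, 211, 242), (26, 168, 255), (25, 140, 255), (27, 102, 255)]
[(22, 182, 248), (14, 200, 228), (2, 236, 203), (1, 227, 250), (9, 213, 253), (30, 140, 255)]
[(22, 132, 235), (16, 142, 209), (15, 190, 235), (12, 208, 254), (17, 191, 255), (30, 137, 255)]
```

View pics/w1c.png

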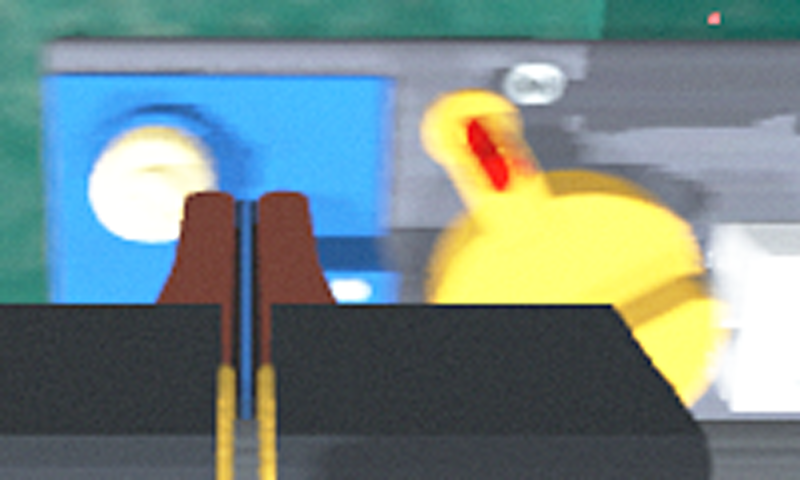

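The picture was taken while the arm was still settling, so it's blurred. I'll let the arm come to rest and measure again.

Emit:
{"fn": "step_arm", "kwargs": {"hand": [0, 0, 0], "linear": [[0, 0, 0], [0, 0, 0], [0, 0, 0]], "spin": [0, 0, 0]}}

```text
time: 3.65
tcp_pos: [0.4878, -0.0863, 0.1428]
tcp_rot: [[-1.0, -0.031, 0.0], [-0.031, 1.0, 0.001], [-0.0, 0.001, -1.0]]
contact_force: [-0.1, 0.3, 0.0]
grip_width: 0.0006
finger_force: 0.0
```

```bash
cat > m.py <<'E'
from h import *
import sys
np.set_printoptions(precision=4,suppress=True)
f=sys.argv[1]; s=readout.state(); p,d,c=cap('wrist'); save(f,p); print(s['time'],s['tcp_pos'],s['contact_force'])
H,W=d.shape; U,V=np.meshgrid(np.arange(W),np.arange(H)); q=np.stack([(U-c['cx'])/c['fx'],(V-c['cy'])/c['fy'],np.ones_like(d)],-1)*d[...,None]
X=(q-c['t'])@c['R']; np.savez(f,p=p,d=d,X=X,**c)
hsv=cv2.cvtColor(p,cv2.COLOR_RGB2HSV); h,sa,va=hsv[...,0],hsv[...,1],hsv[...,2]
red=((h<8)|(h>172))&(sa>140)&(va>80)
t=X[red&(X[...,2]>.06)&(X[...,2]<.075)]
if len(t): print('pintop',len(t),t.mean(0),t.min(0),t.max(0))
t=X[red&(X[...,2]>.045)&(X[...,2]<.058)]
if len(t): print('plate',len(t),t.mean(0),t.min(0),t.max(0))
g=(h>15)&(h<32)&(sa>100)&(X[...,2]>.024)&(X[...,2]<.038)
print('disc pts',g.sum(),X[g].min(0),X[g].max(0))
# dock near edge: plate-coloured vs green boundary, row scan
green=((h>65)&(h<95)&(sa>90)).astype(np.uint8)
pts=[]
for u in range(230,480,10):
    col=green[:,u]; 
    for v in range(150,215):
        if col[v]==0 and col[v:v+6].sum()==0 and col[v-6:v].sum()>=5: pts.append(atz(c,u,v-.5,.01)[:2]);break
pts=np.array(pts)
if len(pts)>5:
    k=np.polyfit(pts[:,1],pts[:,0],1); r=pts[:,0]-np.polyval(k,pts[:,1]); g2=abs(r)<.003
    k=np.polyfit(pts[g2,1],pts[g2,0],1); print('edge slope',k,g2.sum(),len(pts))
E
python3 m.py w2; python3 -c "
import cv2;p=cv2.imread('pics/w2.png');cv2.imwrite('pics/w2c.png',cv2.resize(p[165:295,195:515],(800,325),interpolation=2))"
```

```text
3.65 [ 0.4878 -0.0863  0.1428] [-0.1451  0.2888  0.0396]
pintop 102 [ 0.4966 -0.0315  0.0673] [ 0.4928 -0.0351  0.0601] [ 0.5011 -0.0273  0.0704]
plate 44 [ 0.4949 -0.0327  0.0514] [ 0.4931 -0.0352  0.0453] [ 0.4997 -0.0285  0.0579]
disc pts 1884 [ 0.4881 -0.0984  0.024 ] [0.5688 0.0378 0.0368]
edge slope [-0.0243  0.4792] 23 24
```

View pics/w2c.png

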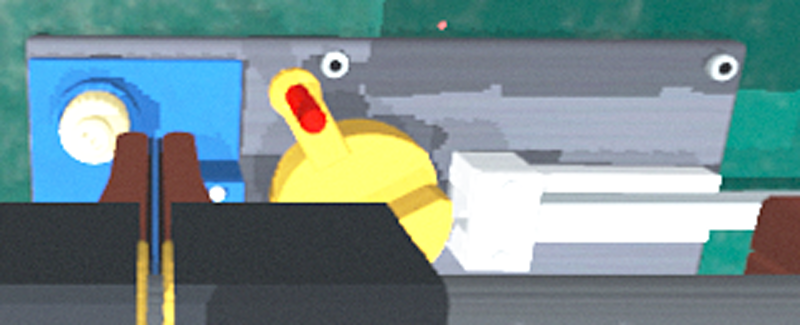

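```bash
python3 - <<'E'
from h import *
np.set_printoptions(precision=4,suppress=True)
z=np.load('w2.npz'); p,d,X=z['p'],z['d'],z['X']; c={k:z[k] for k in('fx','fy','cx','cy','R','t')}
cr=lambda a,b:(195+a*.4-.3,165+b*.4-.3)
for n,q,h in(('cornL',cr(27,38),.01),('cornR',cr(746,43),.01),('screw',cr(335,65),.01),('screw2',cr(723,67),.01),('strapL',cr(449,153),.036),('strapR',cr(526,153),.036),('strapL2',cr(469,270),.036),('carrierR',cr(243,60),.012),('plug',cr(90,123),.036)): print(n,atz(c,*q,h),X[int(q[1]),int(q[0])])
# project hypothesis
yaw=.0243
for O in((.549,-.002),(.549,.002)):
    R=np.array([[np.cos(yaw),-np.sin(yaw)],[np.sin(yaw),np.cos(yaw)]])
    w=lambda x,y:(R@np.array([x,y])+O)
    for n,(x,y,h) in dict(cornL=(-.07,-.14,.01),cornR=(-.07,.16,.01),strapL=(-.0215,.042,.036),strapR=(-.0215,.068,.036)).items():
        print(O,n,np.round(proj(c,[*w(x,y),h]),1), 'crop',np.round((np.array(proj(c,[*w(x,y),h]))-[195,165])*2.5))
E
```

```text
cornL [ 0.4844 -0.1381  0.01  ] [ 0.4849 -0.1397  0.0037]
cornR [0.4768 0.1618 0.01  ] [0.4773 0.1674 0.003 ]
screw [ 0.4919 -0.0087  0.01  ] [ 0.4898 -0.011   0.0155]
screw2 [0.4874 0.1546 0.01  ] [0.4858 0.1495 0.015 ]
strapL [0.5198 0.033  0.036 ] [0.5283 0.0438 0.0107]
strapR [0.5189 0.0635 0.036 ] [0.5267 0.0764 0.0123]
strapL2 [0.5711 0.0483 0.036 ] [0.5695 0.0471 0.0375]
carrierR [ 0.4905 -0.0478  0.012 ] [ 0.4899 -0.0487  0.0114]
plug [ 0.5119 -0.1094  0.036 ] [ 0.5104 -0.1099  0.0378]
(0.549, -0.002) cornL [200.1 177.8] crop [13. 32.]
(0.549, -0.002) cornR [488.2 180.1] crop [733.  38.]
(0.549, -0.002) strapL [379.9 232.3] crop [462. 168.]
(0.549, -0.002) strapR [405.9 232.5] crop [527. 169.]
(0.549, 0.002) cornL [204. 178.] crop [22. 32.]
(0.549, 0.002) cornR [492.  180.2] crop [742.  38.]
(0.549, 0.002) strapL [383.9 232.5] crop [472. 169.]
(0.549, 0.002) strapR [409.9 232.7] crop [537. 169.]
```

Dock origin is about (0.549, 0.003) with a yaw of about 0.024 rad. The two corners, the near edge and the pin radius agree on this. The pin is at (0.497, -0.0315), so the disc angle is about 0.55 rad. I'll descend beside the pin on its -y side.

Emit:
{"fn": "step_arm", "kwargs": {"hand": [0, 0, 0, 0, 0, 0, 0, 0], "linear": [[-0.001, 0.007, 0.031], [-0.001, 0.007, 0.031], [-0.001, 0.006, 0.031], [0, 0, 0], [0, 0.01, 0], [0, 0.01, 0], [0, 0.01, 0], [0, 0, 0]], "spin": [0, 0, 0, 0, 0, 0, 0, 0]}}

```text
time: 4.5
tcp_pos: [0.4898, -0.036, 0.0506]
tcp_rot: [[-1.0, -0.031, 0.002], [-0.031, 1.0, 0.001], [-0.002, 0.001, -1.0]]
contact_force: [-0.1, 0.3, -0.8]
grip_width: 0.0007
finger_force: 0.0
```

```bash
python3 m.py w3
```

```text
4.5 [ 0.4898 -0.036   0.0506] [-0.1476  0.2529 -0.8367]
pintop 79 [ 0.4855 -0.0249  0.0649] [ 0.4776 -0.0447  0.0601] [ 0.4898 -0.0172  0.0747]
plate 117 [ 0.4865 -0.0246  0.0521] [ 0.4781 -0.0447  0.0451] [ 0.4901 -0.0175  0.0579]
disc pts 305 [ 0.4833 -0.0265  0.0282] [ 0.5034 -0.0084  0.0378]
edge slope [-0.0234  0.479 ] 24 24
```

Emit:
{"fn": "step_arm", "kwargs": {"hand": [0, 0, 0, 0, 0, 0, 0, 0, 0, 0], "linear": [[0, 0.004, 0], [0, 0.004, 0], [0, 0.004, 0], [0, 0.003, 0], [0, 0.003, 0], [0, 0.002, 0], [0, 0, 0], [0, 0, 0], [0, -0.02, 0], [0, -0.015, 0]], "spin": [0, 0, 0, 0, 0, 0, 0, 0, 0, 0]}}

```text
time: 5.55
tcp_pos: [0.4902, -0.0532, 0.0498]
tcp_rot: [[-1.0, -0.029, 0.001], [-0.029, 1.0, 0.0], [-0.001, 0.0, -1.0]]
contact_force: [1.1, -0.4, -0.5]
grip_width: 0.0005
finger_force: 0.0
```

Emit:
{"fn": "step_arm", "kwargs": {"hand": [0, 0, 0, 0, 0], "linear": [[0, 0, -0.045], [0, 0, -0.045], [0, 0, 0], [0, 0, 0], [0, 0, 0]], "spin": [0, 0, 0, 0, 0]}}

```text
time: 6.05
tcp_pos: [0.489, -0.0527, 0.1388]
tcp_rot: [[-1.0, -0.029, -0.001], [-0.029, 1.0, 0.0], [0.001, 0.0, -1.0]]
contact_force: [-0.4, 0.1, -0.9]
grip_width: 0.0006
finger_force: 0.0
```

```bash
python3 m.py w4;  python3 -c "
import cv2;p=cv2.imread('pics/w4.png');cv2.imwrite('pics/w4c.png',cv2.resize(p[165:295,195:395],(800,520),interpolation=2))"
```

```text
6.05 [ 0.489  -0.0527  0.1388] [-0.425   0.111  -0.9464]
pintop 116 [ 0.4872 -0.0028  0.0673] [ 0.4835 -0.0071  0.0603] [0.4927 0.0018 0.0702]
plate 43 [ 0.4854 -0.0045  0.0522] [ 0.4834 -0.0069  0.046 ] [ 0.4905 -0.0001  0.0575]
disc pts 1846 [ 0.4786 -0.031   0.0241] [0.5432 0.0344 0.037 ]
edge slope [-0.0227  0.4788] 23 23
```

View pics/w4c.png

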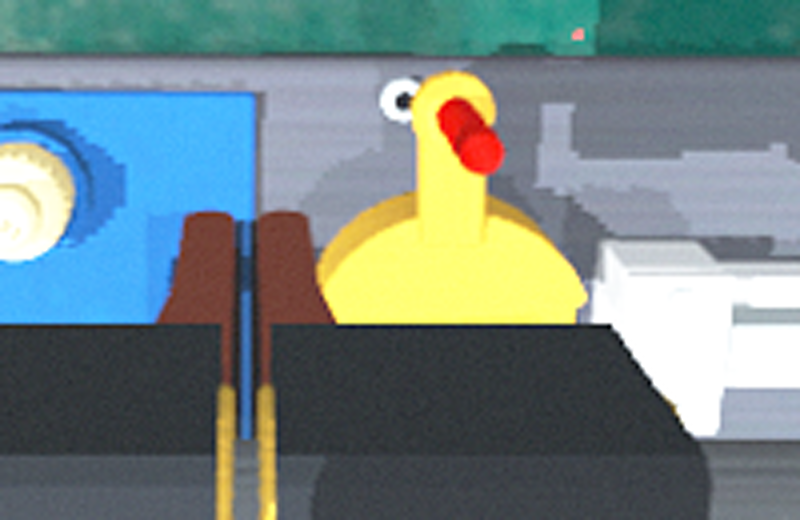

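The pin is now at (0.4872, -0.0028), a few mm short of 0. I'll raise the hand and shift it to see the slot against the bar directly.

Emit:
{"fn": "step_arm", "kwargs": {"hand": [0, 0, 0, 0, 0, 0], "linear": [[0, 0, -0.03], [-0.035, 0.02, -0.015], [-0.035, 0.02, -0.015], [0, 0, 0], [0, 0, 0], [0, 0, 0]], "spin": [0, 0, 0, 0, 0, 0]}}

```text
time: 6.7
tcp_pos: [0.5568, -0.0118, 0.1981]
tcp_rot: [[-1.0, -0.027, -0.003], [-0.027, 1.0, -0.001], [0.003, -0.001, -1.0]]
contact_force: [1.1, -0.0, 0.6]
grip_width: 0.0006
finger_force: 0.0
```

```bash
python3 m.py w5;  python3 -c "
import cv2;p=cv2.imread('pics/w5.png');cv2.imwrite('pics/w5c.png',cv2.resize(p[110:230,180:380],(800,480),interpolation=2))"
```

```text
6.7 [ 0.5568 -0.0118  0.1981] [ 1.059  -0.0206  0.6014]
pintop 65 [ 0.4886 -0.0025  0.0689] [ 0.4847 -0.0063  0.0669] [0.4924 0.0016 0.0705]
plate 406 [0.5448 0.2155 0.05  ] [0.5257 0.2107 0.0451] [0.5652 0.2217 0.0531]
disc pts 2567 [ 0.4792 -0.0312  0.0241] [0.5862 0.0365 0.037 ]
edge slope [-0.1563  0.5685] 4 8
```

View pics/w5c.png

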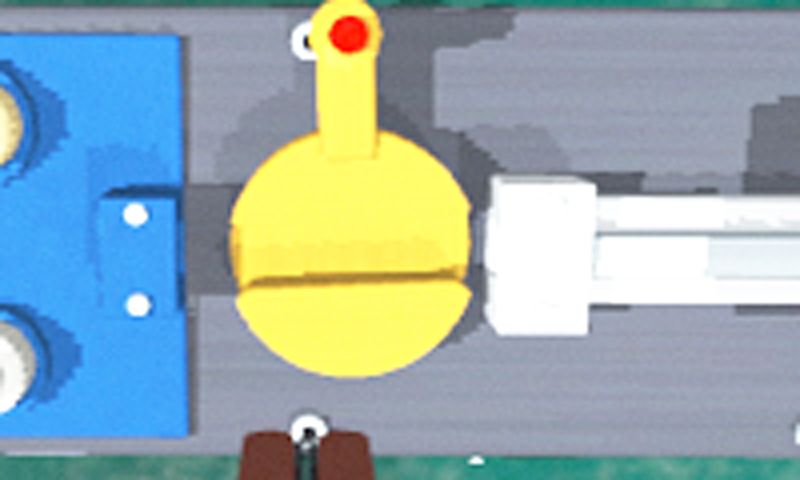

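The slot's lower edge runs from crop (235,285) to (467,272), so it is still about 0.06 rad counterclockwise relative to the bar. That is about 3.7 mm at the pin, which matches the pin measurement. I'll go back and push by that much.

Emit:
{"fn": "step_arm", "kwargs": {"hand": [0, 0, 0, 0, 0, 0, 0, 0], "linear": [[0.033, -0.015, 0], [0.033, -0.015, 0.02], [0, 0, 0.045], [0, 0, 0.045], [0, 0, 0.038], [0, 0, 0], [0, 0, 0], [0, 0, 0]], "spin": [0, 0, 0, 0, 0, 0, 0, 0]}}

```text
time: 7.55
tcp_pos: [0.4945, -0.0432, 0.0534]
tcp_rot: [[-1.0, -0.028, 0.003], [-0.028, 1.0, 0.0], [-0.003, 0.0, -1.0]]
contact_force: [-0.2, 0.7, 1.6]
grip_width: 0.0006
finger_force: 0.0
```

Emit:
{"fn": "step_arm", "kwargs": {"hand": [0, 0, 0, 0, 0, 0, 0, 0, 0], "linear": [[0.004, 0.01, 0], [0, 0.008, 0], [0, 0.006, 0], [0, 0.003, 0], [0, 0.002, 0], [0, 0.002, 0], [0, 0, 0], [0, 0, 0], [0, 0, 0]], "spin": [0, 0, 0, 0, 0, 0, 0, 0, 0]}}

```text
time: 8.45
tcp_pos: [0.4883, -0.012, 0.0515]
tcp_rot: [[-1.0, -0.028, -0.0], [-0.028, 1.0, 0.0], [0.0, 0.0, -1.0]]
contact_force: [-0.3, -0.5, -0.1]
grip_width: 0.0007
finger_force: 0.0
```

Now I'll retract, lift and look again.

Emit:
{"fn": "step_arm", "kwargs": {"hand": [0, 0, 0, 0, 0, 0, 0, 0, 0, 0], "linear": [[0, -0.015, 0], [0, -0.015, 0], [0, 0, -0.045], [0, 0, -0.045], [0, 0, -0.045], [-0.034, 0.025, -0.01], [-0.034, 0.025, 0], [0, 0, 0], [0, 0, 0], [0, 0, 0]], "spin": [0, 0, 0, 0, 0, 0, 0, 0, 0, 0]}}

```text
time: 9.45
tcp_pos: [0.5548, 0.0089, 0.196]
tcp_rot: [[-1.0, -0.027, -0.002], [-0.027, 1.0, -0.001], [0.002, -0.001, -1.0]]
contact_force: [-0.1, -0.3, 0.5]
grip_width: 0.0005
finger_force: 0.0
```

```bash
python3 m.py w6;  python3 -c "
import cv2;p=cv2.imread('pics/w6.png');cv2.imwrite('pics/w6c.png',cv2.resize(p[110:230,180:380],(800,480),interpolation=2))"
```

```text
9.45 [0.5548 0.0089 0.196 ] [-0.1045 -0.3394  0.5096]
pintop 61 [0.4884 0.0032 0.0688] [ 0.4851 -0.0011  0.0671] [0.4918 0.0068 0.0708]
plate 391 [0.5446 0.2156 0.0501] [0.5257 0.2109 0.045 ] [0.5652 0.2223 0.0531]
disc pts 2603 [ 0.4798 -0.1051  0.024 ] [0.5868 0.0353 0.0373]
edge slope [-0.1773  0.573 ] 4 7
```

View pics/w6c.png

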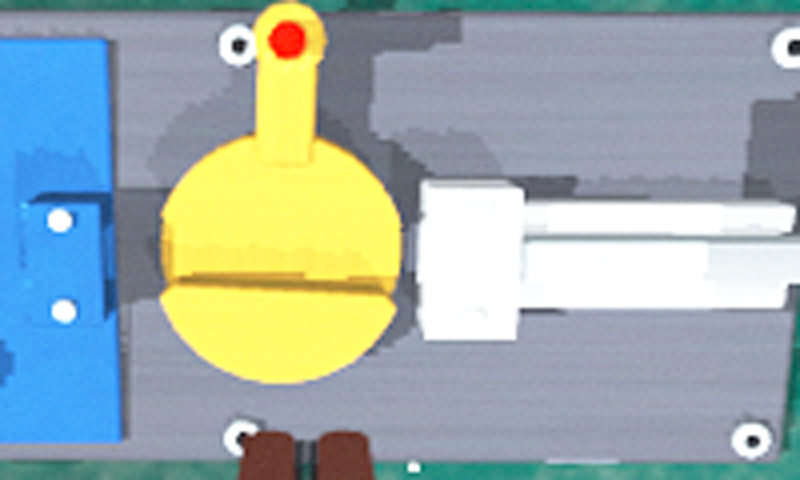

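```bash
python3 - <<'E'
from h import *
np.set_printoptions(precision=4,suppress=True)
for f,u0,u1,(s0,s1) in(('w5',246,290,(330,378)),('w6',228,272,(312,370))):
    z=np.load(f+'.npz'); p=z['p']; c={k:z[k] for k in('fx','fy','cx','cy','R','t')}
    g=cv2.cvtColor(p,cv2.COLOR_RGB2GRAY).astype(float)
    def edge(us,v0,v1,sign,h):
        P=[]
        for u in us:
            dd=sign*np.diff(g[v0:v1,u]); i=int(np.clip(dd.argmax(),1,len(dd)-2)); w=np.clip(dd[i-1:i+2],0,None); P.append(atz(c,u,v0+.5+(w@np.array([i-1,i,i+1]))/w.sum(),h)[:2])
        P=np.array(P)
        for _ in range(3):
            k=np.polyfit(P[:,1],P[:,0],1); r=abs(P[:,0]-np.polyval(k,P[:,1])); P=P[r<max(.0008,2*np.median(r))]
        return k,len(P),np.std(P[:,0]-np.polyval(k,P[:,1]))
    print(f,'slot',edge(range(u0,u1),174,192,1,.031),'rail',edge(range(s0,s1),178,196,-1,.022),'dockedge',edge(range(260,370),215,232,1,.01))
    yel=(p[...,0]>180)&(p[...,1]>130)&(p[...,2]<130)
    vv,uu=np.nonzero(yel[140:212]); 
E
```

```text
w5 slot (array([-0.07  ,  0.5592]), 44, np.float64(8.476449543060082e-05)) rail (array([-0.0275,  0.567 ]), 48, np.float64(4.599474685714672e-05)) dockedge (array([-0.0118,  0.6181]), 110, np.float64(0.005943908965466672))
w6 slot (array([0.0211, 0.559 ]), 44, np.float64(8.819794844545523e-05)) rail (array([-0.0292,  0.567 ]), 58, np.float64(0.00015887983142302026)) dockedge (array([-0.0412,  0.6208]), 105, np.float64(0.005257075083604155))
```

Line fits against the rail give a = +0.042 before the push and -0.049 now. The pin has to go back about 3 mm, so I'll approach from its +y side slowly.

Emit:
{"fn": "step_arm", "kwargs": {"hand": [0, 0, 0, 0, 0, 0, 0, 0], "linear": [[0.033, 0.019, 0], [0.033, 0.019, 0.015], [0, 0, 0.045], [0, 0, 0.045], [0, 0, 0.039], [0, 0, 0], [0, 0, 0], [0, 0, 0]], "spin": [0, 0, 0, 0, 0, 0, 0, 0]}}

```text
time: 10.3
tcp_pos: [0.4902, 0.0458, 0.0546]
tcp_rot: [[-1.0, -0.027, 0.003], [-0.027, 1.0, 0.001], [-0.003, 0.001, -1.0]]
contact_force: [-0.5, 0.0, 0.7]
grip_width: 0.0005
finger_force: 0.0
```

Next I move from 0.0458 to about 0.0155 in y, slowly at the end.

Emit:
{"fn": "step_arm", "kwargs": {"hand": [0, 0, 0, 0, 0, 0, 0, 0, 0, 0], "linear": [[0, -0.01, 0], [0, -0.008, 0], [0, -0.004, 0], [0, -0.003, 0], [0, -0.002, 0], [0, -0.001, 0], [0, -0.001, 0], [0, -0.001, 0], [0, 0, 0], [0, 0, 0]], "spin": [0, 0, 0, 0, 0, 0, 0, 0, 0, 0]}}

```text
time: 11.3
tcp_pos: [0.4896, 0.0163, 0.0526]
tcp_rot: [[-1.0, -0.028, -0.0], [-0.028, 1.0, 0.0], [0.0, 0.0, -1.0]]
contact_force: [-0.5, 0.2, 0.3]
grip_width: 0.0006
finger_force: 0.3
```

Emit:
{"fn": "step_arm", "kwargs": {"hand": [0, 0, 0, 0, 0, 0, 0, 0, 0, 0], "linear": [[0, 0.015, 0], [0, 0.015, 0], [0, 0, -0.045], [0, 0, -0.045], [0, 0, -0.045], [-0.033, -0.018, -0.01], [-0.033, -0.018, 0], [0, 0, 0], [0, 0, 0], [0, 0, 0]], "spin": [0, 0, 0, 0, 0, 0, 0, 0, 0, 0]}}

```text
time: 12.3
tcp_pos: [0.5545, 0.0124, 0.1969]
tcp_rot: [[-1.0, -0.029, -0.002], [-0.029, 1.0, 0.0], [0.002, 0.0, -1.0]]
contact_force: [-0.3, -0.5, 0.2]
grip_width: 0.0007
finger_force: 0.0
```

```bash
python3 m.py w7; cat > slot.py <<'E'
from h import *
import sys
f=sys.argv[1]; np.set_printoptions(precision=4,suppress=True)
z=np.load(f+'.npz'); p=z['p']; c={k:z[k] for k in('fx','fy','cx','cy','R','t')}
g=cv2.cvtColor(p,cv2.COLOR_RGB2GRAY).astype(float)
def edge(y0,y1,x,hgt,sign,w=8):
    P=[]
    ua,va=proj(c,[x,y0,hgt]);ub,vb=proj(c,[x,y1,hgt]); v0=int((va+vb)/2)-w
    for u in range(int(min(ua,ub)),int(max(ua,ub))):
        dd=sign*np.diff(g[v0:v0+2*w,u]); i=int(np.clip(dd.argmax(),1,len(dd)-2)); q=np.clip(dd[i-1:i+2],0,None); P.append(atz(c,u,v0+.5+(q@np.array([i-1,i,i+1]))/q.sum(),hgt)[:2])
    P=np.array(P)
    for _ in range(3):
        k=np.polyfit(P[:,1],P[:,0],1); r=abs(P[:,0]-np.polyval(k,P[:,1])); P=P[r<max(.0008,2*np.median(r))]
    return k,len(P),np.std(P[:,0]-np.polyval(k,P[:,1]))
s=edge(-.023,.029,.5585,.031,1); r=edge(.075,.14,.5645,.022,-1)
print('slot',s,'rail',r,'a=',-s[0][0]-.0283)
E
python3 slot.py w6; python3 slot.py w7
```

```text
12.3 [0.5545 0.0124 0.1969] [-0.294  -0.5133  0.2422]
pintop 61 [0.4885 0.0034 0.069 ] [ 0.485  -0.0002  0.0671] [0.4926 0.0076 0.0709]
plate 388 [0.5445 0.2159 0.05  ] [0.5255 0.2115 0.045 ] [0.5645 0.2217 0.0528]
disc pts 2575 [ 0.4797 -0.0309  0.0241] [0.587  0.036  0.0376]
edge slope [-0.1276  0.5631] 4 8
slot (array([0.0211, 0.559 ]), 45, np.float64(8.721259178514662e-05)) rail (array([-0.0263,  0.5667]), 54, np.float64(0.00015004128767243411)) a= -0.049358204564451114
slot (array([0.0142, 0.559 ]), 45, np.float64(8.926597844385802e-05)) rail (array([-0.023 ,  0.5663]), 54, np.float64(0.00011478662532999274)) a= -0.042520613458233145
```

The fingers only just touched the pin, so contact is with the finger about 13 mm from it. I'll repeat with 2.8 mm more.

Emit:
{"fn": "step_arm", "kwargs": {"hand": [0, 0, 0, 0, 0, 0, 0, 0], "linear": [[0.033, 0.018, 0], [0.033, 0.018, 0.015], [0, 0, 0.045], [0, 0, 0.045], [0, 0, 0.039], [0, 0, 0], [0, 0, 0], [0, 0, 0]], "spin": [0, 0, 0, 0, 0, 0, 0, 0]}}

```text
time: 13.15
tcp_pos: [0.4901, 0.0464, 0.0555]
tcp_rot: [[-1.0, -0.028, 0.003], [-0.028, 1.0, 0.001], [-0.003, 0.001, -1.0]]
contact_force: [-0.1, -0.2, 0.6]
grip_width: 0.0005
finger_force: 0.0
```

Emit:
{"fn": "step_arm", "kwargs": {"hand": [0, 0, 0, 0, 0, 0, 0, 0, 0, 0], "linear": [[0, -0.01, 0], [0, -0.01, 0], [0, -0.005, 0], [0, -0.002, 0], [0, -0.002, 0], [0, -0.002, 0], [0, -0.001, 0], [0, -0.0007, 0], [0, 0, 0], [0, 0, 0]], "spin": [0, 0, 0, 0, 0, 0, 0, 0, 0, 0]}}

```text
time: 14.15
tcp_pos: [0.4897, 0.0135, 0.0536]
tcp_rot: [[-1.0, -0.028, -0.0], [-0.028, 1.0, 0.0], [0.0, 0.0, -1.0]]
contact_force: [-0.4, 1.5, 1.2]
grip_width: 0.0004
finger_force: 0.7
```

Emit:
{"fn": "step_arm", "kwargs": {"hand": [0, 0, 0, 0, 0, 0, 0, 0, 0, 0], "linear": [[0, 0.015, 0], [0, 0.015, 0], [0, 0, -0.045], [0, 0, -0.045], [0, 0, -0.045], [-0.033, -0.018, -0.01], [-0.033, -0.018, 0], [0, 0, 0], [0, 0, 0], [0, 0, 0]], "spin": [0, 0, 0, 0, 0, 0, 0, 0, 0, 0]}}

```text
time: 15.15
tcp_pos: [0.5546, 0.0096, 0.1979]
tcp_rot: [[-1.0, -0.029, -0.002], [-0.029, 1.0, -0.0], [0.002, 0.0, -1.0]]
contact_force: [-1.2, -0.9, 0.2]
grip_width: 0.0002
finger_force: 0.0
```

```bash
python3 m.py w8; python3 slot.py w8
```

```text
15.15 [0.5546 0.0096 0.1979] [-1.2299 -0.8945  0.2396]
pintop 60 [0.4886 0.0006 0.0689] [ 0.4851 -0.0031  0.0675] [0.4919 0.0048 0.0709]
plate 387 [0.5445 0.2159 0.05  ] [0.5255 0.2116 0.045 ] [0.5651 0.222  0.053 ]
disc pts 2565 [ 0.4798 -0.1048  0.0241] [0.5862 0.0365 0.0377]
edge slope [-0.142   0.5653] 4 8
slot (array([-0.0292,  0.559 ]), 45, np.float64(3.922410083472795e-05)) rail (array([-0.0282,  0.5668]), 54, np.float64(7.525077611751134e-05)) a= 0.0008604821562488915
```

The slot is aligned (a ≈ 0.001 rad). The red plate is centred at (0.5445, 0.216), with its rear face at y ≈ 0.221. I'll go behind it.

Emit:
{"fn": "step_arm", "kwargs": {"hand": [0, 0, 0, 0, 0, 0, 0, 0, 0, 0], "linear": [[0.001, 0.043, 0], [0.001, 0.043, 0], [0.001, 0.043, 0], [0.001, 0.043, 0], [0.001, 0.043, 0], [0, 0.043, 0], [0, 0, 0.04], [0, 0, 0.03], [0, 0, 0], [0, 0, 0]], "spin": [0, 0, 0, 0, 0, 0, 0, 0, 0, 0]}}

```text
time: 16.2
tcp_pos: [0.5431, 0.2669, 0.1289]
tcp_rot: [[-1.0, -0.028, -0.001], [-0.028, 1.0, -0.001], [0.001, -0.001, -1.0]]
contact_force: [0.6, -0.1, -0.1]
grip_width: 0.0004
finger_force: 0.0
```

```bash
python3 m.py w9
```

```text
16.2 [0.5431 0.2669 0.1289] [ 0.5873 -0.0675 -0.1141]
plate 524 [0.5454 0.219  0.0515] [0.5269 0.2135 0.0454] [0.5661 0.2236 0.0538]
disc pts 374 [0.5258 0.0209 0.0241] [0.5832 0.0383 0.0348]
edge slope [-0.0927  0.5499] 3 11
```

Emit:
{"fn": "step_arm", "kwargs": {"hand": [0, 0, 0, 0, 0, 0, 0, 0], "linear": [[-0.001, 0, 0.04], [-0.001, 0, 0.035], [0, 0, 0.02], [0, -0.015, 0], [0, -0.01, 0], [0, -0.005, 0], [0, -0.005, 0], [0, -0.005, 0]], "spin": [0, 0, 0, 0, 0, 0, 0, 0]}}

```text
time: 17.05
tcp_pos: [0.548, 0.2289, 0.0355]
tcp_rot: [[-1.0, -0.028, 0.003], [-0.028, 1.0, 0.004], [-0.003, 0.004, -1.0]]
contact_force: [0.2, 7.4, 4.7]
grip_width: 0.0001
finger_force: 3.4
```

Emit:
{"fn": "step_arm", "kwargs": {"hand": [0, 0, 0, 0, 0, 0, 0, 0, 0, 0], "linear": [[0.001, -0.005, 0], [0, -0.006, 0], [0, -0.006, 0], [0, -0.006, 0], [0, -0.006, 0], [0, -0.006, 0], [0, -0.006, 0], [0, -0.006, 0], [0, -0.006, 0], [0, -0.005, 0]], "spin": [0, 0, 0, 0, 0, 0, 0, 0, 0, 0]}}

```text
time: 18.05
tcp_pos: [0.5476, 0.1686, 0.0338]
tcp_rot: [[-1.0, -0.028, 0.0], [-0.028, 1.0, 0.0], [-0.0, 0.0, -1.0]]
contact_force: [0.2, 4.2, 4.3]
grip_width: 0.0002
finger_force: 2.6
```

Emit:
{"fn": "step_arm", "kwargs": {"hand": [0, 0, 0, 0, 0, 0, 0, 0, 0, 0], "linear": [[0, -0.006, 0], [0, -0.007, 0], [0, -0.007, 0], [0, -0.007, 0], [0, -0.007, 0], [0, -0.007, 0], [0, -0.007, 0], [0, -0.006, 0], [0, -0.004, 0], [0, -0.003, 0]], "spin": [0, 0, 0, 0, 0, 0, 0, 0, 0, 0]}}

```text
time: 19.05
tcp_pos: [0.5489, 0.1075, 0.0335]
tcp_rot: [[-1.0, -0.028, -0.001], [-0.028, 1.0, -0.0], [0.001, -0.0, -1.0]]
contact_force: [0.0, 4.0, 3.7]
grip_width: 0.0004
finger_force: 2.2
```

Emit:
{"fn": "step_arm", "kwargs": {"hand": [0, 0, 0, 0, 0, 0, 0, 0], "linear": [[0, -0.003, 0], [0, -0.003, 0], [0, -0.003, 0], [0, -0.003, 0], [0, -0.002, 0], [0, -0.002, 0], [0, -0.001, 0], [0, 0, 0]], "spin": [0, 0, 0, 0, 0, 0, 0, 0]}}

```text
time: 19.85
tcp_pos: [0.5493, 0.0904, 0.0334]
tcp_rot: [[-1.0, -0.028, -0.001], [-0.028, 1.0, -0.001], [0.001, -0.001, -1.0]]
contact_force: [0.2, 0.8, 0.2]
grip_width: 0.0004
finger_force: 0.6
```

Emit:
{"fn": "step_arm", "kwargs": {"hand": [0, 0, 0, 0], "linear": [[0, -0.002, 0], [0, -0.001, 0], [0, -0.001, 0], [0, 0, 0]], "spin": [0, 0, 0, 0]}}

```text
time: 20.25
tcp_pos: [0.5494, 0.0883, 0.0335]
tcp_rot: [[-1.0, -0.029, -0.0], [-0.029, 1.0, 0.001], [0.0, 0.001, -1.0]]
contact_force: [-1.1, 4.0, -1.4]
grip_width: 0.0006
finger_force: 2.6
```

Emit:
{"fn": "step_arm", "kwargs": {"hand": [0, 0, 0, 0], "linear": [[0, -0.001, 0], [0, -0.001, 0], [0, -0.001, 0], [0, 0, 0]], "spin": [0, 0, 0, 0]}}

```text
time: 20.65
tcp_pos: [0.5494, 0.0882, 0.0335]
tcp_rot: [[-1.0, -0.031, -0.001], [-0.031, 1.0, 0.004], [0.0, 0.004, -1.0]]
contact_force: [-0.2, 12.2, -1.2]
grip_width: 0.0004
finger_force: 5.8
```

The TCP has stalled at y = 0.0882 with the force rising, so the plate is against something. I'll press a little more to confirm, then back off, lift and look.

Emit:
{"fn": "step_arm", "kwargs": {"hand": [0, 0, 0], "linear": [[0, -0.001, 0], [0, -0.001, 0], [0, 0, 0]], "spin": [0, 0, 0]}}

```text
time: 20.95
tcp_pos: [0.5494, 0.0882, 0.0335]
tcp_rot: [[-0.999, -0.033, -0.001], [-0.033, 0.999, 0.006], [0.0, 0.006, -1.0]]
contact_force: [-0.6, 16.1, -1.3]
grip_width: 0.0005
finger_force: 8.0
```

Emit:
{"fn": "step_arm", "kwargs": {"hand": [0, 0, 0, 0, 0, 0, 0, 0, 0, 0], "linear": [[0, 0.01, 0], [0, 0.015, 0], [0, 0.015, 0], [0, 0, -0.045], [0, 0, -0.045], [0, 0, -0.045], [-0.005, -0.03, -0.03], [0, -0.03, 0], [0, 0, 0], [0, 0, 0]], "spin": [0, 0, 0, 0, 0, 0, 0, 0, 0, 0]}}

```text
time: 21.95
tcp_pos: [0.5552, 0.062, 0.1986]
tcp_rot: [[-1.0, -0.027, -0.0], [-0.027, 1.0, -0.0], [0.0, -0.0, -1.0]]
contact_force: [0.0, -0.1, -0.4]
grip_width: 0.0004
finger_force: 0.0
```

```bash
python3 m.py w10; python3 slot.py w10;  python3 -c "
import cv2;p=cv2.imread('pics/w10.png');cv2.imwrite('pics/w10c.png',cv2.resize(p[100:240,120:370],(800,448),interpolation=2))"
```

```text
21.95 [0.5552 0.062  0.1986] [ 0.0455 -0.078  -0.393 ]
pintop 82 [0.4884 0.0024 0.0677] [ 0.4843 -0.0027  0.0602] [0.4929 0.0066 0.07  ]
plate 324 [0.5433 0.0719 0.0521] [0.4842 0.0026 0.045 ] [0.566  0.0807 0.0577]
disc pts 2553 [ 0.4797 -0.0305  0.0241] [0.5862 0.0373 0.0372]
slot (array([-0.0294,  0.5589]), 44, np.float64(4.730781002219466e-05)) rail (array([-0.0291,  0.5666]), 48, np.float64(3.6989638484559116e-05)) a= 0.0011020496729201683
```

View pics/w10c.png

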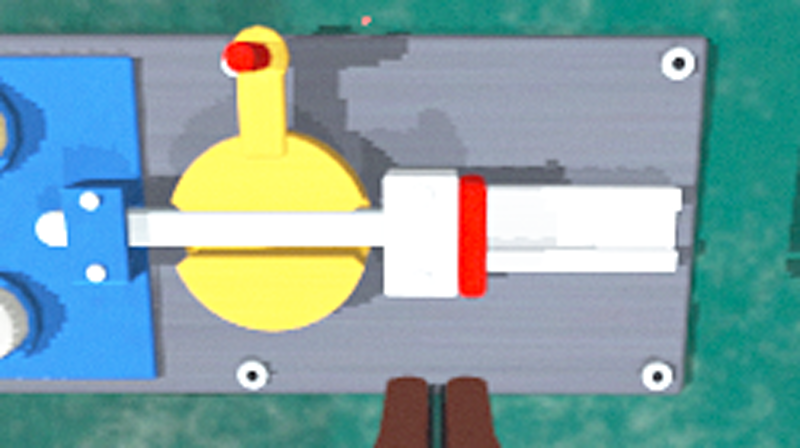

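The bar runs through the slot and the keeper, with its nose out beyond the keeper at crop (48,229). The red plate at (472,236) is flush against the strap. The arm is clear at 0.2 m height, so I'm handing in.

```bash
python3 -c "
from cell import arm; print(arm.finish_job())"
```

```text
the job is handed in; nothing more can be done
None
```

The carrier is locked: the disc's slot is in line with the bar, the bar is through the slot and the blue keeper with its red plate against the strap, and I handed the job in at about 22 s with the arm clear.

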